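# Open a service valve with a hex key found home by feel

### The arm

A 6-joint arm with a two-finger parallel gripper is mounted at the origin on a cart in front of the work surface, level with it; the furniture and walls round the work are solid. World frame = base frame: x ahead of the robot, y to its left, z up, the work surface at z = 0. Lengths are in m, angles in rad, forces in N, time in s.
With the tool pointing down it reaches from about 0.325 to 0.775 m from the base axis. Payload 5.5 kg.
Tool frame: the origin (TCP) lies at the centre of the arm's flange, where the gripper is bolted on; the fingertips stand 182 mm ahead of it and the grasp point (between the pads) lies 163 mm ahead of it; z points along the fingers, y is the line along which they close (so a half turn about z gives the same grasp; the last joint's range is limited). The gripper opens to 88 mm and grips with 3 to 60 N. Pads are 20 mm wide; open, the fingers measure 115 mm over their backs; the gripper's body (75 mm by 178 mm) begins 61 mm behind the grasp point.
Start: joints at [-0.802, 0.091, 1.231, -0, 1.82, -0.057], TCP at [0.441, -0.407, 0.405] pointing down, gripper open.
Joint ranges: [-2.87, 2.87], [-0.86, 2.18], [0.17, 2.46], [-1.51, 4.65], [0.06, 2.69], [-2.65, 2.65]. Speed limits (rad/s): [2.57, 2.57, 3.01, 3.14, 3.14, 3.14].

### API

Orientations are given as a unit quaternion [w, x, y, z].
In Python, from bench import manip, gripper_open, close, eyes, order, finder gives the robot as it stands. Calls block until the motion is done:
- manip.move_to(position, orientation): joint-space move of the TCP to a pose.
- manip.move_l(position, speed=0.15, orientation=None): straight line of the TCP; orientation=None keeps the orientation; speed is the mean speed in m/s.
- manip.movej(angles): joint-space move.
- gripper_open() and close(): open the fingers fully, or close them until they stop; the grip force is fixed at half the most.
- manip.hold(seconds).
- manip.inverse_kinematics(position, orientation): joint angles nearest the present ones, or None.
- manip.state(): the state.
- eyes.get_image(name): name is "side" or "top"; returns a dict with "frame" (384x512x3 uint8, blue, green, red), "depth" (384x512 float32, m along the optical axis (not along the pixel's ray), 0 where there is no reading), "camera_matrix" (3x3 intrinsics, pixels), "k1" (the pictures are not rectified: a ray, as slopes to the right and down, at radius r is drawn at 1 + k1 r^2 times it, then the intrinsics apply), "view" (4x4, takes a point from world to camera coordinates). Camera axes: x right, y up, looking along -z (the intrinsics and any distortion apply to the point x, -y, -z); pixel columns grow to the right and rows downward; lengths in m; the calibration is good to about 2 mm. A picture is of the moment at which its call begins.
A pose or a line that the arm cannot do raises manip.IKError and nothing moves.
- order.job_done(): hands the job in; it is judged then, once.
Trained networks look in a picture, given as the dict that the camera call returned (one of the last four; its "shot" number tells which), for a name from the list of things; names that differ only in an ending like _2 or _b are one class to them, and where a whole thing is asked for, a point or a joint stands for the part that bears it (a point fixed in the world has none). Each returns a list of dicts, best first, with "conf" (0 to 1); they miss things now and then, are a little off and sometimes report something else, mostly with a low value. They report only what shows in the picture. A call takes as long as a camera call.
- finder.regions_of(target, picture): "mask" (384x512 bool, what is visible of it) and "bbox" ([left, top, right, bottom] in pixels, round what is visible of it).
The state is a dict: "time": time; "joint_pos": joint angles; "dq": joint speeds; "joint_torque": joint torques, N m; "ee_pos": TCP position; "ee_rot": TCP orientation; "ft_force": force on the tool from outside, world axes, zero at the start; "moment": the same for the moment, N m; "finger_gap": finger opening in m; "finger_force": force on a finger pad.
Only numpy, scipy, OpenCV 4.12 (cv2) and the standard library are available. Lean on these libraries where they do the work, as an engineer would, in place of code of your own. Each camera call takes 0.05 s, during which the arm holds its last target. There are 200 camera calls.

### The job

Take the larger of the two T-handle hex keys from the wooden block and open the brass service valve with it: lower the key into the port on top, feel for the hidden hex socket by turning the key under light pressure until it drops fully home, then turn it a quarter turn counter-clockwise to the open stop. Leave the key standing fully home in the open valve, let go of it, and leave the small key and the brass cap where they are; never press or wrench the key hard in the valve.

Things in the scene. Friction and masses are not known exactly. Their poses are not given: they have to be found in the camera images.
- hex_key: larger T-handle hex key, standing tip down in the wooden block, loose, about 300 g. Origin: centre of its tip; z points up the shaft. Straight steel hexagon 14 mm across flats, 16.2 across corners, 112 mm long, end chamfered 1.7 mm; two of its corners point along its x axis. Its tip stands in a 42 mm deep hole: raise it 45 mm to take it out
- hex_key_handle (a point): middle of the larger key's black T-handle, 127 mm above its tip, axes as the key's. The handle has flat upright sides: 92 mm long along x, 18 mm thick along y (grip it across y), 30 mm high
- small_key: smaller T-handle hex key, 10 mm across flats, handle 72 mm long and 14 mm thick, 126 mm tall over all; stands in the block's other hole, 100 mm from the larger key; too small for the valve; not to be moved. Origin at its tip, z up
- key_block: wooden block 64 x 170 x 50 mm, fixed to the bench; origin at the centre of its underside; hole of the larger key at y = +50 mm, of the small key at y = -50 mm
- valve: brass ball valve between two copper stubs (along its x axis), clamped on a steel plate 220 x 84 x 6 mm fixed to the bench; origin at the centre of the plate's underside, z up. A round brass neck, 31 mm across, stands up in the middle; its bore, 17.4 mm across (mouth countersunk to 24), opens upward. More than 80 N between key and valve (pressing, or a wrench of about 0.35 N m) counts as forcing it
- port (a point): centre of the bore's mouth, 96 mm above the valve's origin, on the stem's axis. 24 mm down the bore is the rim of a hex socket 14.7 mm across flats, 12 mm deep. A key out of step stops with its tip 25 to 26.5 mm below this point; in step (once every 60 degrees, within about 5) it drops to 36 mm. How the hexagon stands differs every time and is hidden in the dark of the bore.
- stem (a joint): how far the valve's stem is opened, rad: 0 closed (at the start), 1.57 fully open, hard stops at both; grows counter-clockwise seen from above. It does not tell how the hexagon stands. Stiff: takes 0.1 N m to turn, stays where it is left; a key dragged lightly round on its rim does not move it. The key has about 5 degrees of play either way in the socket
- port_cap: the port's unscrewed hexagonal brass cap, 39 mm wide, 21 mm high, loose on the bench beside the valve; not to be moved. Origin at the centre of its underside

How it is judged:
By the outcome, as a careful person would: the job done as asked, in the order asked, and still so for the second after the job is handed in, with the robot touching nothing.
It also fails if it takes over 59 s, if anything falls off the work surface, if the arm or the gripper's body presses on something with over 40 N, if the wrist force passes 120 N, or if a joint passes its speed limit or range.

## Working session

There is one attempt and no reset: what is moved stays moved. The work goes in short steps, each a Python script; the robot and the scene stay as the last script left them, time stands still between calls to the robot, and variables do not carry over. Pictures are saved under pics/ and viewed, at most 10 in all, crops included, and the job is handed in when it is done.

```bash
ls; mkdir -p pics
cat > h.py <<'E'
import numpy as np, cv2
from bench import manip, gripper_open, close, eyes, order, finder
def cloud(p, mask=None):
    K=p["camera_matrix"]; d=p["depth"]; 
    m=(d>0) if mask is None else (mask&(d>0))
    v,u=np.nonzero(m)
    x=(u-K[0,2])/K[0,0]; y=(v-K[1,2])/K[1,1]
    rd=np.hypot(x,y); r=rd.copy()
    for _ in range(20): r=rd/(1+p["k1"]*r*r)
    s=np.where(rd>0,r/np.maximum(rd,1e-9),1); x=x*s;y=y*s
    z=d[v,u]
    c=np.stack([x*z,-y*z,-z,np.ones_like(z)])
    return (np.linalg.inv(p["view"])@c)[:3].T
E
python3 - <<'E'
from h import *
print(manip.state())
for n in ["top","side"]:
    p=eyes.get_image(n); cv2.imwrite(f"pics/{n}0.png",p["frame"]); print(n,np.linalg.inv(p["view"]).round(3).tolist(),p["k1"],p["camera_matrix"].tolist())
    for t in ["hex_key","hex_key_handle","small_key","key_block","valve","port","port_cap"]:
        try:
            for r in finder.regions_of(t,p)[:2]:
                c=cloud(p,r["mask"]); print(n,t,round(r["conf"],2),r["bbox"],np.median(c,0).round(3),c.min(0).round(3),c.max(0).round(3),len(c))
        except Exception as e: print(t,e)
E
```

```text
bench.py
pics
{'time': 0.0, 'joint_pos': array([-8.01682663e-01,  9.18062149e-02,  1.23186588e+00,  1.74807035e-05,
        1.81981914e+00, -5.67043948e-02]), 'dq': array([ 9.98001168e-04,  1.37225251e-03, -3.95666013e-05,  1.97614232e-05,
       -1.86149651e-03,  6.35156282e-04]), 'joint_torque': array([-2.08769688e-05, -4.46461487e+01, -4.06443644e+01,  6.97992858e-02,
        2.95090873e-02, -1.40982834e-04]), 'ee_pos': array([ 0.44108943, -0.40680453,  0.40354939]), 'ee_rot': array([-8.92653764e-04,  9.15956104e-01,  4.01277354e-01, -3.23094704e-04]), 'ft_force': array([ 0.27860692, -0.59960531, -0.01022033]), 'moment': array([ 0.00507239, -0.00763195,  0.01312655]), 'finger_force': 0.0, 'finger_gap': 0.08792308626023031}
top [[-0.027, 0.999, -0.037, 0.468], [-0.999, -0.028, -0.02, 0.019], [-0.021, 0.036, 0.999, 1.018], [0.0, 0.0, 0.0, 1.0]] -0.05565619485925031 [[445.87741898740285, 0.0, 248.197957752327], [0.0, 445.87741898740285, 192.45324708742], [0.0, 0.0, 1.0]]
top hex_key 0.8 [109.2, 146.2, 149.4, 183.4] [0.563 0.269 0.149] [0.525 0.24  0.045] [0.6   0.304 0.155] 495
top h
[... 975 characters left out ...]
6564037897, 0.0, 265.8319441476323], [0.0, 434.31236564037897, 185.429458236606], [0.0, 0.0, 1.0]]
side hex_key_handle 0.53 [256.6, 218.8, 339.1, 262.9] [ 0.522 -0.12   0.01 ] [ 0.414 -0.485 -0.002] [ 0.676 -0.04   0.307] 1624
side key_block 0.57 [285.8, 174.8, 302.9, 196.3] [0.612 0.149 0.037] [ 0.462 -0.438 -0.   ] [0.65  0.268 0.395] 212
side valve 0.62 [255.0, 220.7, 340.1, 265.1] [ 0.525 -0.119  0.01 ] [ 0.448 -0.485 -0.002] [ 0.701 -0.027  0.315] 1612
side port 0.75 [253.3, 219.3, 340.8, 263.1] [ 0.524 -0.12   0.01 ] [ 0.448 -0.485 -0.001] [ 0.676 -0.041  0.311] 1560
side port_cap 0.51 [312.8, 260.9, 325.8, 270.4] [ 0.587 -0.206  0.019] [ 0.573 -0.216  0.004] [ 0.605 -0.179  0.024] 160
```

Run:
```python
from h import *
p=eyes.get_image("top"); c=cloud(p)
def rect(m,n):
    q=c[m][:,:2].astype(np.float32); r=cv2.minAreaRect(q*1000); print(n,len(q),r,q.mean(0), np.median(c[m][:,2]))
near=lambda x,y,d:(np.hypot(c[:,0]-x,c[:,1]-y)<d)
rect(near(.563,.269,.07)&(c[:,2]>.142),"big")
rect(near(.592,.176,.06)&(c[:,2]>.125),"small")
rect(near(.577,.22,.12)&(abs(c[:,2]-.05)<.005),"block")
m=near(.558,-.1,.06)&(c[:,2]>.088); rect(m,"neck")
q=(c[m][:,:2]*1000).astype(np.float32); print(cv2.minEnclosingCircle(q))
rect(near(.558,-.1,.14)&(abs(c[:,2]-.006)<.004)&(abs(c[:,1]+.1)<.06),"plate")
f=p["frame"]; cv2.imwrite("pics/a.png",np.hstack([cv2.resize(f[120:220,100:220],None,fx=4,fy=4,interpolation=2)[:400,:400],cv2.resize(f[110:210,270:370],None,fx=4,fy=4,interpolation=2)]))
s=eyes.get_image("side"); cv2.imwrite("pics/b.png",s["frame"])
```

```text
big 416 ((563.11572265625, 273.1367492675781), (92.49742889404297, 18.73702621459961), 40.005008697509766) [0.5626022 0.2718444] 0.1498689540496278
small 241 ((592.8767700195312, 177.18649291992188), (71.1982421875, 13.89578914642334), 36.57281494140625) [0.59217995 0.17634563] 0.13379444545448527
block 1742 ((577.982421875, 225.22433471679688), (64.91950988769531, 171.6057891845703), 17.349010467529297) [0.5789838  0.21757326] 0.05046368555893632
neck 148 ((562.4183959960938, -99.83926391601562), (31.662696838378906, 31.877788543701172), 87.26097106933594) [ 0.5620001  -0.10021452] 0.09490501619281588
((561.9951782226562, -100.04898834228516), 16.873332977294922)
plate 2393 ((558.22412109375, -100.00163269042969), (119.82205963134766, 279.1452331542969), 89.96435546875) [ 0.5577638  -0.09789281] 0.005832938921851216
```

View pics/a.png

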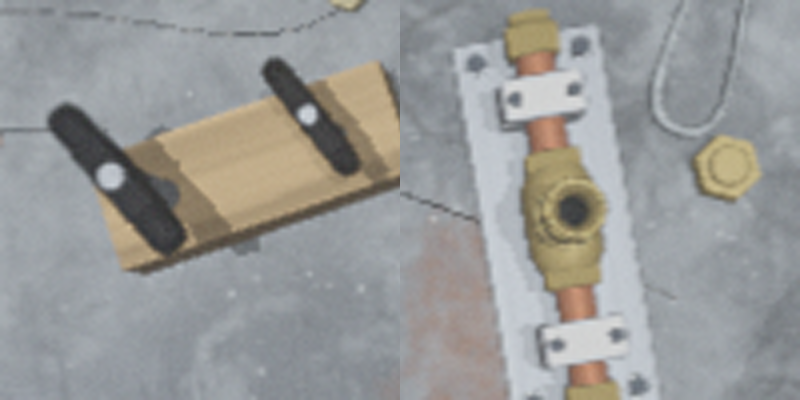

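View pics/b.png

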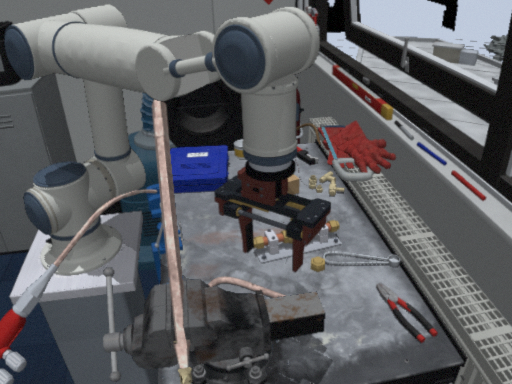

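```bash
cat >> h.py <<'E'
def q(deg):
    h=np.radians(deg)/2; return np.array([0,np.cos(h),np.sin(h),0])
def st(tag=""):
    s=manip.state(); r=s["ee_rot"]; psi=np.degrees(2*np.arctan2(r[2],r[1]))
    print(tag,"t%.2f"%s["time"],"p",(s["ee_pos"]*1000).round(1),"psi%.1f"%psi,"F",s["ft_force"].round(1),"M",s["moment"].round(2),"gap%.1f"%(s["finger_gap"]*1000),"gf%.0f"%s["finger_force"],"j6 %.2f"%s["joint_pos"][5]); return s
E
python3 - <<'E'
from h import *
k=[.5630,.2728]
for z in (.37,.298,.45): print(manip.inverse_kinematics([*k,z],q(40)))
manip.move_to([*k,.37],q(40)); st("above")
manip.move_l([*k,.299],speed=.1); st("down")
close(); st("closed")
p=eyes.get_image("side"); cv2.imwrite("pics/c.png",p["frame"][60:280,180:400])
E
```

```text
[ 3.96835338e-01  1.56220219e-01  1.22147079e+00 -4.44089210e-16
  1.76390164e+00  1.26949996e+00]
[ 3.96835338e-01  1.64364715e-01  1.33968565e+00 -4.44089210e-16
  1.63754229e+00  1.26949996e+00]
[ 3.96835338e-01  1.76938348e-01  1.05660997e+00 -4.44089210e-16
  1.90804434e+00  1.26949996e+00]
above t3.36 p [563.4 272.  370.1] psi39.9 F [-0.7  0.5 -0.1] M [ 0.02 -0.02 -0.02] gap87.8 gf0 j6 1.27
down t4.22 p [563.1 272.9 299.9] psi40.0 F [0.3 0.5 0.6] M [-0.02  0.02 -0.05] gap87.5 gf0 j6 1.27
closed t5.29 p [563.  272.8 299. ] psi40.0 F [0.  0.1 0.3] M [-0.01  0.02  0.01] gap17.8 gf30 j6 1.27
```

View pics/c.png

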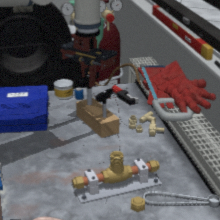

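Run:
```python
from h import *
manip.move_l([.5630,.2728,.45],speed=.15); st("lift")
manip.move_to([.562,-.100,.45],q(0)); st("over")
manip.move_l([.562,-.100,.291+.104],speed=.1); manip.hold(.3); st("near")
p=eyes.get_image("side"); cv2.imwrite("pics/d.png",cv2.resize(p["frame"][140:280,220:360],None,fx=4,fy=4,interpolation=2))
# project expected tip and port
c=np.linalg.inv
def proj(P):
    x=p["view"]@np.r_[P,1]; a,b=x[0]/-x[2],-x[1]/-x[2]; k=1+p["k1"]*(a*a+b*b); K=p["camera_matrix"]; return np.array([K[0,0]*a*k+K[0,2],K[1,1]*b*k+K[1,2]])
for P in ([.562,-.1,.096],[.562,-.1,.104],[.562,-.1,.214]): print(((proj(P)-[220,140])*4).round(0))
```

```text
lift t6.50 p [563.1 272.8 448.5] psi40.0 F [-0.2  0.  -2.9] M [0.02 0.03 0.02] gap17.6 gf30 j6 1.27
over t7.89 p [562.2 -99.  449.9] psi0.1 F [ 1.1  0.4 -2.8] M [0.05 0.05 0.02] gap17.8 gf30 j6 1.34
near t8.89 p [ 562.  -100.   395.7] psi-0.0 F [-0.3 -0.1 -2.9] M [ 0.06  0.02 -0.01] gap17.7 gf30 j6 1.34
[306. 295.]
[307. 285.]
[309. 128.]
```

View pics/d.png

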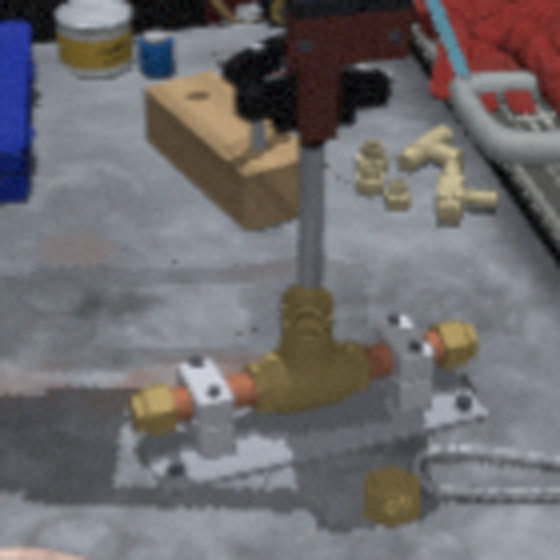

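```bash
cat >> h.py <<'E'
F0=np.array([0,0,-2.9])
def force(): 
    return manip.state()["ft_force"]-F0
E
python3 - <<'E'
from h import *
xy=np.array([.562,-.100]); z=.395
for i in range(40):
    z-=.001
    manip.move_l([*xy,z],speed=.03); f=force()
    if i%3==0 or np.abs(f).max()>3: print(round((z-.291-.096)*1000,1),f.round(1),(xy*1000).round(2))
    if np.hypot(*f[:2])>2.5: xy+=np.clip(f[:2]*.00008,-.0006,.0006)
    if f[2]>8 : print("stop");break
    if z<=.291+.096-.0235: break
st("end")
E
```

```text
7.0 [ 0.3 -0.2  0.5] [ 562. -100.]
4.0 [0.4 0.5 0.4] [ 562. -100.]
1.0 [ 0.1  0.  -0.7] [ 562. -100.]
-2.0 [ 0.1  0.1 -1.2] [ 562. -100.]
-5.0 [-0.6 -0.6 -1. ] [ 562. -100.]
-8.0 [-0.5  1.3 -0.2] [ 562. -100.]
-11.0 [-1.3  1.4 -0.6] [ 562. -100.]
-14.0 [-1.7  0.9 -0.4] [ 562. -100.]
-17.0 [-0.5  0.4 -1.1] [561.91 -99.81]
-20.0 [-1.2  0.4  0.3] [561.91 -99.81]
-23.0 [-1.1  1.  -1.2] [561.91 -99.81]
end t16.94 p [561.9 -99.8 362.9] psi-0.0 F [-1.   1.5 -3.1] M [0.33 0.29 0.01] gap18.0 gf30 j6 1.34
```

Run:
```python
from h import *
xy=np.array([.56191,-.09981]); zp=.291+.096; d=-.0235; psi=0
def settle(lo=4,dz=.0005,lim=-.0295):
    global d
    f=force()
    while f[2]<lo and d>lim:
        d-=dz; manip.move_l([*xy,zp+d],speed=.03); f=force()
    while f[2]>14:
        d+=.0003; manip.move_l([*xy,zp+d],speed=.03); f=force()
    return f
f=settle(); t=st("touch"); print(d*1000,f.round(1))
for i in range(17):
    if d<-.0285: break
    psi+=4; manip.move_to([*xy,zp+d],q(psi)); f=settle(); s=manip.state()
    print(psi,"t%.2f"%s["time"],"d%.1f"%(d*1000),"ez%.1f"%((s["ee_pos"][2]-zp)*1000),f.round(1),"Mz%.2f"%s["moment"][2])
    if abs(s["moment"][2])>.25 or np.hypot(*f[:2])>15: print("warn"); break
st("end")
```

```text
touch t18.69 p [561.9 -99.8 360.7] psi0.0 F [-1.9  1.4  3.9] M [ 0.48  0.66 -0.08] gap18.0 gf30 j6 1.34
-27.000000000000004 [-1.9  1.4  6.8]
4 t18.94 d-27.0 ez-26.4 [-2.8  1.2  7.4] Mz0.04
8 t19.19 d-27.0 ez-26.3 [-2.4  1.5  7.9] Mz-0.01
12 t19.44 d-27.0 ez-26.2 [-2.3  1.   8.3] Mz-0.03
16 t19.69 d-27.0 ez-26.1 [-3.7  1.6  8.4] Mz-0.01
20 t19.94 d-27.0 ez-26.0 [-2.8  1.2  8.5] Mz-0.03
24 t20.19 d-27.0 ez-26.0 [-2.4  1.8  8.5] Mz0.03
28 t20.44 d-27.0 ez-26.1 [-2.5  1.6  8.7] Mz-0.01
32 t20.69 d-27.0 ez-26.1 [-2.6 -0.1  9.4] Mz0.04
36 t20.94 d-27.0 ez-26.2 [-2.5  1.2  9.3] Mz0.01
40 t21.19 d-27.0 ez-26.3 [-3.1  1.3  8. ] Mz0.02
44 t22.44 d-29.0 ez-28.8 [-2.7  1.6  4.4] Mz0.07
end t22.44 p [561.9 -99.8 358.2] psi44.0 F [-2.7  1.6  1.5] M [0.48 0.67 0.07] gap17.8 gf30 j6 0.57
```

Run:
```python
from h import *
xy=np.array([.56191,-.09981]); zp=.291+.096; d=-.029; psi=46
manip.move_to([*xy,zp+d],q(psi)); st("rot")
while d>-.0375:
    d-=.0008; manip.move_l([*xy,zp+d],speed=.03); f=force(); s=manip.state()
    print("d%.1f"%(d*1000),"ez%.1f"%((s["ee_pos"][2]-zp)*1000),f.round(1),"Mz%.2f"%s["moment"][2])
    if f[2]>13: break
st("end")
```

```text
rot t22.69 p [562.  -99.8 357.3] psi46.0 F [-1.2  1.1 -1. ] M [ 0.48  0.33 -0.01] gap17.9 gf30 j6 0.53
d-29.8 ez-30.4 [-2.   0.8 -0.6] Mz0.02
d-30.6 ez-30.9 [-2.2  1.7 -0.6] Mz0.00
d-31.4 ez-31.4 [-2.   0.6  0.3] Mz-0.02
d-32.2 ez-32.2 [-2.6  2.3  1.9] Mz0.05
d-33.0 ez-33.0 [-2.3  0.8  1.8] Mz0.05
d-33.8 ez-33.9 [-1.6  1.6  0.4] Mz0.00
d-34.6 ez-34.7 [-2.4  1.9  1.7] Mz0.04
d-35.4 ez-35.5 [-2.   2.4  2.1] Mz-0.02
d-36.2 ez-36.1 [-2.6  2.8  2.6] Mz0.04
d-37.0 ez-36.2 [-3.5  3.1  6.4] Mz0.01
d-37.8 ez-36.2 [-3.9  3.3 10.5] Mz0.07
end t25.44 p [561.8 -99.7 350.8] psi46.0 F [-3.9  3.3  7.6] M [0.76 1.23 0.07] gap18.0 gf30 j6 0.53
```

Run:
```python
from h import *
xy=np.array([.5617,-.0996]); zp=.291+.096; d=-.0366; psi=46
manip.move_l([*xy,zp+d],speed=.03); st("back")
while psi<150:
    psi+=4 if psi<126 else 1.5
    manip.move_to([*xy,zp+d],q(psi)); s=manip.state(); f=s["ft_force"]-F0
    if psi>120 or int(psi)%12==2 or abs(s["moment"][2])>.2: print(psi,"ez%.1f"%((s["ee_pos"][2]-zp)*1000),f.round(1),"Mz%.2f"%s["moment"][2])
    if abs(s["moment"][2])>.2: 
        m=np.mean([(manip.hold(.03),manip.state()["moment"][2])[1] for _ in range(4)]); print("m",m)
        if abs(m)>.19: break
    if np.hypot(*f[:2])>6: xy+=np.clip(f[:2]*.00004,-.0004,.0004)
    if np.hypot(*f[:2])>20: print("warn");break
st("end")
```

```text
back t25.69 p [561.8 -99.6 350.8] psi46.0 F [-3.4  0.7  4.4] M [0.57 0.87 0.02] gap18.1 gf30 j6 0.53
50 ez-36.2 [-2.3  2.3  7.6] Mz0.00
62 ez-36.2 [-2.   1.1  8.3] Mz-0.02
74 ez-36.2 [-1.9  0.7  8.1] Mz-0.09
86 ez-36.2 [-2.8  0.7  8.2] Mz-0.08
98 ez-36.2 [-2.5  1.1  8.8] Mz-0.09
110 ez-36.2 [-2.   2.2  8.1] Mz-0.06
122 ez-36.2 [-2.3  2.6  8.1] Mz-0.11
126 ez-36.2 [-2.   2.2  8.1] Mz-0.06
127.5 ez-36.2 [-2.2  1.1  7.6] Mz-0.09
129.0 ez-36.2 [-1.6  2.4  7.8] Mz-0.11
130.5 ez-36.2 [-1.6  1.7  8.4] Mz-0.10
132.0 ez-36.2 [-2.1  0.8  7.3] Mz-0.04
133.5 ez-36.2 [-1.3  2.6  7.8] Mz-0.13
135.0 ez-36.2 [-2.6  1.9  8. ] Mz-0.11
136.5 ez-36.2 [-1.1  1.7  7.5] Mz-0.06
138.0 ez-36.2 [-1.6  1.5  8.7] Mz-0.08
139.5 ez-36.2 [-1.5  2.   8. ] Mz-0.06
141.0 ez-36.2 [-1.6  3.   8.7] Mz-0.11
142.5 ez-36.2 [-1.5  1.6  7.5] Mz-0.05
144.0 ez-36.2 [-1.5  2.5  8.2] Mz-0.06
145.5 ez-36.2 [-1.5  1.6  8.5] Mz-0.08
147.0 ez-36.2 [-1.3  1.6  7.2] Mz-0.11
148.5 ez-36.2 [-2.   1.   8.6] Mz-0.09
150.0 ez-36.2 [-1.1  2.8  7.4] Mz-0.37
m -0.3479600013691053
end t34.83 p [561.9 -99.5 350.8] psi149.8 F [-1.1  3.4  5.8] M [ 0.69  0.3  -0.37] gap17.7 gf30 j6 -1.28
```

Run:
```python
from h import *
xy=np.array([.5619,-.0996]); zp=.291+.096
manip.move_to([*xy,zp-.0366],q(148.5)); st("ease")
manip.move_l([*xy,zp-.0362],speed=.03); st("unload")
gripper_open(); st("open")
manip.move_l([*xy,.45],speed=.12); 
manip.move_to([.45,.12,.45],q(120)); st("clear")
p=eyes.get_image("top"); c=cloud(p)
m=(np.hypot(c[:,0]-.562,c[:,1]+.1)<.07)&(c[:,2]>.15)&(c[:,2]<.24)
print(cv2.minAreaRect((c[m][:,:2]*1000).astype(np.float32)),np.median(c[m][:,2]))
s=eyes.get_image("side"); cv2.imwrite("pics/e.png",np.hstack([cv2.resize(p["frame"][90:230,250:390],(400,400)),cv2.resize(s["frame"][140:280,220:360],(400,400))]))
```

```text
ease t35.08 p [562.  -99.5 350.8] psi148.3 F [-1.9  2.   6.2] M [ 0.56  0.47 -0.08] gap18.2 gf30 j6 -1.25
unload t35.33 p [562.  -99.5 350.8] psi148.4 F [-1.3  2.   4.7] M [ 0.7   0.2  -0.07] gap18.0 gf30 j6 -1.25
open t36.48 p [561.9 -99.6 350.8] psi148.5 F [ 0.3 -0.7  0.2] M [ 0.11 -0.13  0.01] gap88.4 gf0 j6 -1.26
clear t38.42 p [450.3 119.7 449.5] psi120.0 F [ 0.4 -0.6  0.1] M [-0.   -0.1   0.08] gap87.8 gf0 j6 -0.34
((561.8772583007812, -100.23831939697266), (18.728612899780273, 91.45985412597656), 57.52327346801758) 0.20187224497475054
```

View pics/e.png

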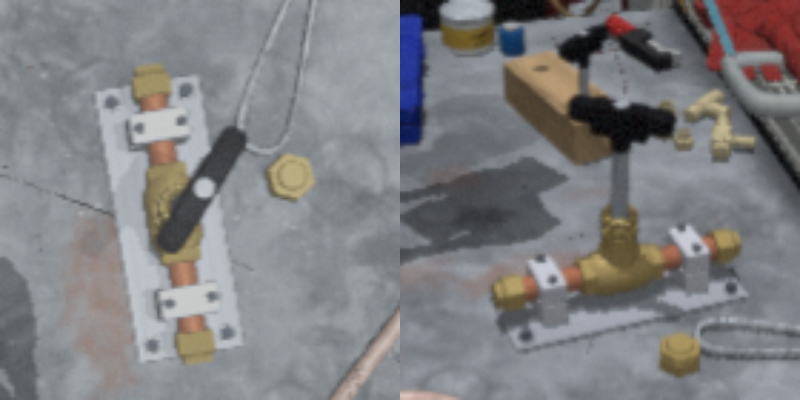

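```bash
python3 -c "
from h import *
print(order.job_done())"
```

```text
the job is handed in; nothing more can be done
None
```

The larger key is standing fully home in the valve, turned counter-clockwise to its open stop and released, the small key and cap were never touched, and the job is handed in at about 38 s; the wrench briefly read 0.35–0.37 N m at the stop, right at the roughly 0.35 N m forcing limit, before I eased off.

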